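Load the sample changer and index it to the reader

TASK

The brown bottle lying on the rest is the next sample. Stand it upright on the bench and let go, then pick it up again and lower it, without dropping it, fully down into the empty pocket at the sample changer's yellow arrow. Let go, and then turn the changer one click clockwise (seen from above), so that the bottle stands in front of the white reader post, and leave the other things on the bench alone.

Things in the scene. Friction and masses are not known exactly. Their poses are not given: they have to be found in the camera images.
- bottle_mid (a point): Centre, half-way up, of the brown amber bottle with a black cap that is to be loaded: round, 50 mm in diameter, 140 mm tall, about 0.15 kg. Its straight body runs to about 100 mm above the foot, then narrows to the cap, which is 27 mm in diameter and covers the top 28 mm. The point's z axis runs from foot to cap; the foot is 70 mm along -z. It starts lying on the rest with the cap pointing roughly to the robot's right (-y).
- bottle_foot (a point): Middle of the underside of the same bottle; same axes as bottle_mid.
- rest: Fixed grey bottle rest on the bench: plate 66 (x) x 128 (y) x 8 mm with two steel rails along its y axis, 32 mm apart, whose tops are 18 mm high, and an end stop 31 mm high at its +y end behind the foot of the bottle. Origin under its middle, on the bench. The bottle lies along the rest's -y, its axis about 38 mm above the bench.
- changer: Fixed part of the sample changer: round grey plinth 248 mm in diameter, 24 mm high, origin at the centre of its underside on the bench. On its own -x side is a low foot (to 154 mm from the centre, 14 mm high) with a yellow arrow, which points at the loading station. The white reader post (40 x 60 mm, 130 mm high) stands 155 mm from the centre, 60 degrees further clockwise seen from above.
- load_pocket (a point): Centre of the floor of the empty pocket that starts at the yellow arrow; it turns with the rotor. Floor 34 mm above the bench; the pocket is a blue cup of 56 mm inner diameter and 56 mm deep with a flared mouth, its centre 88 mm from the rotor axis. There are six such cups; the two ahead of it (clockwise) already hold bottles of the same kind, which are fixed to the rotor, 174 mm high over the bench.
- load_mark (a point): Fixed point at the loading station (yellow arrow), 88 mm from the rotor axis, at pocket floor height.
- reader_mark (a point): Fixed point at the reading station in front of the reader post, 88 mm from the rotor axis, at pocket floor height.
- handle (a point): Middle of the black bar handle on top of the rotor's centre post, 165 mm above the bench on the vertical rotor axis. The bar is 66 mm long along the point's x axis, 14 mm thick along its y axis and 34 mm tall (148 to 182 mm above the bench), and turns with the rotor.
- rotor (a joint): Angle of the six-pocket rotor (rad), about 0 at the start, growing clockwise seen from above. Sprung clicks lie every 60 degrees (1.047 rad) and pull the rotor into the nearest one when it is let go; it takes about 0.2 N m to leave a click, and the rotor is then drawn on into the next one.
- wash_bottle: Bystander: grey wash bottle with red nozzle, 62 mm in diameter, 190 mm tall. Origin at its foot.
- square_jar: Bystander: white square reagent jar with blue cap, 65 x 64 x 145 mm. Origin at its foot.
- flask: Bystander: clear conical flask, 82 mm in diameter, 130 mm tall. Origin at its foot.
- beaker: Bystander: small clear beaker, 51 mm in diameter, 60 mm tall. Origin at its foot.
- pen: Bystander: black marker pen lying flat, 132 mm long along its y axis, 14 mm thick. Origin at its underside.

How it is judged:
By the outcome, as a careful person would: the job done as asked, in the order asked, and still so for the second after the job is handed in, with the robot touching nothing.
It also fails if it takes over 72 s, if anything falls off the work surface, if the arm or the gripper's body presses on something with over 40 N, if the wrist force passes 120 N, or if a joint passes its speed limit or range.

ROBOT

A 7-joint arm with a two-finger parallel gripper is mounted at the origin on a cart in front of the work surface, level with it; the furniture and walls round the work are solid. World frame = base frame: x ahead of the robot, y to its left, z up, the work surface at z = 0. Lengths are in m, angles in rad, forces in N, time in s.
With the tool pointing down it reaches from about 0.35 to 0.9 m from the base axis. Payload 8.1 kg.
Tool frame: the origin (TCP) lies at the very end of the fingers, on their centre line; the grasp point (between the pads) lies arm.hold_point_z behind it (arm.hold_point_z is the distance from the TCP to the grasp point, in m); z points along the fingers, y is the line along which they close (so a half turn about z gives the same grasp; the last joint's range is limited). The gripper opens to 92 mm and grips with 3 to 60 N. Pads are 19 mm wide; open, the fingers measure 130 mm over their backs; the gripper's body (75 mm by 190 mm) begins 47 mm behind the grasp point.
Start: joints at [-1.379, 0.434, 0.025, 1.573, -0.012, 1.134, -0.075], TCP at [0.182, 0.598, 0.227] pointing down, gripper open.
Joint ranges: [-2.62, 2.62], [-0.44, 2.09], [-1.27, 1.32], [0.08, 2.57], [-1.32, 4.46], [0.12, 2], [-2.74, 2.74]. Speed limits (rad/s): [2.22, 2.22, 3.01, 3.01, 3.14, 3.14, 3.14].

INTERFACE

Orientations are given as a rotation vector (axis times angle).
In Python, from cell import arm, vision, job, cut_out gives the robot as it stands. The module is installed in compiled form; this text tells all that it offers.
- The arm moves only by the tool play_rows, never from a script. Its argument "increments" is text: rows parted by semicolons, each of 5 numbers parted by spaces: the shift along the tool's x, y, z in cm, then the turn about the tool's z in degrees, then the opening, from -1 (shut) to 1 (fully open), so that 0 is half open. A call has 1 to 5 rows; each row shifts and turns the commanded pose from where the row before left it, along the tool's axes as they then stand; what a row does not reach is not made up. A row lasts 1/12 s, in which the tool goes at most 41.7 mm and 7.16 degrees, less where a joint would pass 70% of its speed; a pose out of reach is approached as far as the arm can. A call is refused whole if a number of a shift passes 4.17 or a number of a turn 7.16, either way. A call with a gripper value outside its range is refused whole. The fingers move at their own pace and stop on an object; "grip_force" is the grip in N (left out, the last holds). Time passes only in rows, so rows that do not move let the fingers close. It gives the time, the measured TCP pose, the force, the opening and the grip force at its end, in the units of the state.
- arm.observe(): the state, without advancing time (a new reading comes with each control period).
- vision.get_image(name): name is "scene" or "top" or "wrist"; returns a dict with "frame" (420x560x3 uint8, red, green, blue), "z_map" (420x560 float32, m along the optical axis (not along the pixel's ray), 0 where there is no reading), "mtx" (3x3 intrinsics, pixels), "distortion" ([k1, k2, p1, p2, k3] as OpenCV has them; the pictures are not rectified), "cam_to_world" (4x4, takes a point from camera to world coordinates). Camera axes: x right, y up, looking along -z (the intrinsics and any distortion apply to the point x, -y, -z); pixel columns grow to the right and rows downward; lengths in m; the calibration is good to about 2 mm. A picture is of the moment at which its call begins.
- job.sign_off(): hands the job in; it is judged then, once.
Trained networks look in a picture, given as the dict that the camera call returned (one of the last four; its "shot" number tells which), for a name from the list of things; names that differ only in an ending like _2 or _b are one class to them, and where a whole thing is asked for, a point or a joint stands for the part that bears it (a point fixed in the world has none). Each returns a list of dicts, best first, with "confidence" (0 to 1); they miss things now and then, are a little off and sometimes report something else, mostly with a low value. They report only what shows in the picture. A call takes as long as a camera call.
- cut_out(query, picture): "mask" (420x560 bool, what is visible of it) and "point" ([row, column] in pixels, amid what is visible of it).
The state is a dict: "clock": time; "joints": joint angles; "dq": joint speeds; "joint_efforts": joint torques, N m; "position": TCP position; "ee_rot": TCP orientation; "force": force on the tool from outside, world axes, zero at the start; "ft_torque": the same for the moment, N m; "width": opening from 0.0 (shut) to 1.0 (fully open); "gripper_force": force on a finger pad.
Only numpy, scipy, OpenCV 4.12 (cv2) and the standard library are available. Lean on these libraries where they do the work, as an engineer would, in place of code of your own. Each camera call takes 0.05 s, during which the arm holds its last target. There are 200 camera calls.

## Working session

There is one attempt and no reset: what is moved stays moved. The work goes in short steps, Python scripts to look and compute and a tool call to move; the robot and the scene stay as the last step left them, time stands still between calls to the robot, and variables do not carry over. Pictures are saved under pics/ and viewed, at most 10 in all, crops included, and the job is handed in when it is done.

Besides the shell and the picture viewer there is one more tool, called after "Request:" as name(argument=value, ...) on one line, values as JSON. play_rows: Moves the arm, as the interface text tells. Its arguments: {"type":"object","properties":{"increments":{"type":"string"},"grip_force":{"type":"number"}},"required":["increments"]}

```bash
mkdir -p pics
cat > h.py <<'E'
import numpy as np, cv2
from cell import arm, vision, job, cut_out
def pts(p, mask=None):
    z=p["z_map"]; m=(z>0) if mask is None else (mask&(z>0))
    r,c=np.nonzero(m)
    u=cv2.undistortPoints(np.stack([c,r],1).astype(np.float64)[:,None],np.array(p["mtx"]),np.array(p["distortion"]))[:,0]
    d=z[r,c]; X=np.stack([u[:,0]*d,-u[:,1]*d,-d,np.ones_like(d)],1)
    return (X@np.array(p["cam_to_world"]).T)[:,:3]
def save(p,n): cv2.imwrite("pics/"+n,p["frame"][:,:,::-1])
E
python3 - <<'E'
from h import *
np.set_printoptions(precision=4,suppress=True)
s=arm.observe(); print({k:np.round(v,4) for k,v in s.items()}, arm.hold_point_z)
for n in ["scene","top"]:
    p=vision.get_image(n); save(p,n+"0.png"); print(n,np.array(p["cam_to_world"]))
    for q in ["bottle_mid","rest","changer","load_pocket","handle","wash_bottle","square_jar","flask","beaker","pen"]:
        for o in cut_out(q,p)[:3]:
            P=pts(p,o["mask"])
            print(q,round(o["confidence"],2),o["point"],o["mask"].sum(), *( [np.percentile(P,[2,50,98],axis=0).T.round(3).tolist()] if len(P) else []))
E
```

```text
{'clock': np.float64(0.0), 'joints': array([-1.3786,  0.4352,  0.025 ,  1.5741, -0.0116,  1.134 , -0.0751]), 'dq': array([-0.0018, -0.0001, -0.0004,  0.    ,  0.0006,  0.0002, -0.    ]), 'joint_efforts': array([ -0.0001, -66.7865,   0.9844, -31.4444,  -0.0607,   0.0431,
         0.0002]), 'position': array([0.1815, 0.5975, 0.226 ]), 'ee_rot': array([-0.4615, -3.1074,  0.0024]), 'force': array([-0.3046, -0.1078,  0.3091]), 'ft_torque': array([0.0249, 0.0093, 0.044 ]), 'gripper_force': np.float64(0.0), 'width': np.float64(1.0023)} 0.0188
scene [[ 0.4037  0.3674 -0.8379 -0.8456]
 [-0.9148  0.1787 -0.3623 -0.5846]
 [ 0.0166  0.9127  0.4082  0.8078]
 [ 0.      0.      0.      1.    ]]
bottle_mid 0.73 [192.5, 273.9] 164 [[0.751, 0.768, 0.794], [0.129, 0.151, 0.172], [0.038, 0.083, 0.129]]
rest 0.21 [194.3, 271.9] 177 [[0.751, 0.768, 0.794], [0.127, 0.148, 0.172], [0.034, 0.079, 0.13]]
changer 0.65 [211.7, 251.5] 2139 [[0.469, 0.558, 0.695], [0.051, 0.151, 0.257], [0.004, 0.075, 0.175]]
load_pocket 0.59 [210.9, 249.1] 1921 [[0.478, 0.57, 0.698], [0.055, 0.159, 0.257], [0.029, 0.08, 0.177]]

[... 1386 characters left out ...]
bottle 0.33 [272.2, 177.8] 160 [[0.319, 0.354, 0.385], [0.292, 0.345, 0.395], [-0.0, 0.011, 0.018]]
square_jar 0.58 [181.6, 136.4] 663 [[0.605, 0.629, 0.668], [0.442, 0.46, 0.495], [0.013, 0.111, 0.147]]
flask 0.87 [144.0, 236.0] 478 [[0.744, 0.766, 0.812], [0.126, 0.158, 0.196], [0.008, 0.052, 0.129]]
flask 0.63 [227.3, 348.7] 626 [[0.48, 0.504, 0.537], [-0.263, -0.191, -0.134], [0.035, 0.057, 0.066]]
beaker 0.6 [274.3, 421.6] 306 [[0.333, 0.357, 0.379], [-0.439, -0.42, -0.39], [0.009, 0.025, 0.059]]
beaker 0.5 [242.3, 124.4] 513 [[0.429, 0.453, 0.48], [0.471, 0.485, 0.51], [0.015, 0.122, 0.188]]
pen 0.42 [270.4, 183.0] 126 [[0.332, 0.363, 0.386], [0.291, 0.33, 0.378], [-0.0, 0.011, 0.019]]
```

Run:
```python
from h import *
f=cv2.imread("pics/top0.png")
cv2.imwrite("pics/top0c.png",cv2.resize(f[110:310,90:470],(760,400),interpolation=cv2.INTER_CUBIC))
```

```text
(no output)
```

View pics/top0c.png

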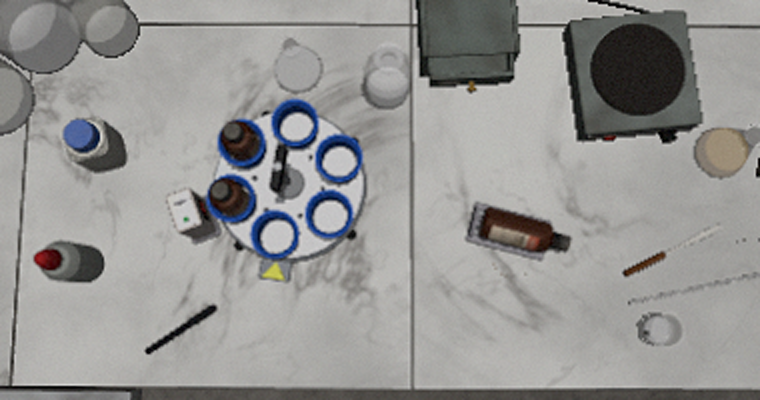

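View pics/scene0.png

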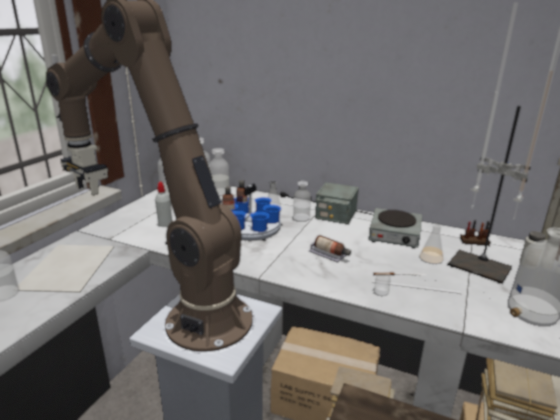

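Run:
```python
from h import *
from scipy.optimize import least_squares
np.set_printoptions(precision=4,suppress=True)
p=vision.get_image("top"); P=pts(p); z=p["z_map"]; C=p["frame"][z>0].astype(int)
hsv=cv2.cvtColor(p["frame"],cv2.COLOR_RGB2HSV)[z>0].astype(int)
# cups rim
m=(abs(P[:,0]-.58)<.14)&(abs(P[:,1]-.17)<.14)
b=m&(hsv[:,0]>100)&(hsv[:,0]<130)&(hsv[:,1]>120)&(P[:,2]>.084)&(P[:,2]<.096)
R=P[b]; print(len(R),R[:,2].mean())
def res(v):
    a=v[2]+np.arange(6)*np.pi/3
    c=v[:2]+.088*np.stack([np.cos(a),np.sin(a)],1)
    d=np.linalg.norm(R[:,None,:2]-c,axis=2)
    return d.min(1)-v[3]
best=min((least_squares(res,[.58,.17,a0,.03],loss="soft_l1",f_scale=.003) for a0 in np.arange(0,1.04,.17)),key=lambda s:s.cost)
v=best.x; print("rotor",v,best.cost,np.sqrt(np.mean(best.fun**2)))
k=v[2]+np.arange(6)*np.pi/3
for a in k: print(np.degrees(a), v[:2]+.088*np.array([np.cos(a),np.sin(a)]))
# arrow
y=m&(hsv[:,0]>20)&(hsv[:,0]<35)&(hsv[:,1]>120); y|=(abs(P[:,0]-.45)<.04)&(abs(P[:,1]-.18)<.06)&(hsv[:,0]>20)&(hsv[:,0]<35)&(hsv[:,1]>150)
print("arrow",y.sum(),P[y].mean(0))
# handle
hd=(np.linalg.norm(P[:,:2]-v[:2],axis=1)<.05)&(P[:,2]>.17)&(P[:,2]<.19)
H=P[hd]; print("handle",len(H),H.mean(0),cv2.fitLine(H[:,:2].astype(np.float32),cv2.DIST_L2,0,.01,.01).ravel(), H.min(0),H.max(0))
# neighbours' caps
cp=m&(P[:,2]>.168)&(P[:,2]<.185)&~hd
print("caps",cp.sum()); 
for s in (P[cp][:,0]>.6,P[cp][:,0]<=.6): print(P[cp][s].mean(0))
# bottle
bm=(P[:,0]>.44)&(P[:,0]<.56)&(P[:,1]>-.30)&(P[:,1]<-.10)&(P[:,2]>.04)
B=P[bm]; ax=B[:,:2]
def rb(w): # axis x=w0+w1*t about y=-.18 , radius of body points
    d=np.array([w[1],-1,0]);d/=np.linalg.norm(d)
    q=B-np.array([w[0],-.18,w[2]]); t=q@d; r=np.linalg.norm(q-t[:,None]*d,axis=1)
    return np.where(t<.02,r-.025,0)
s=least_squares(rb,[.505,-.1,.038],loss="soft_l1",f_scale=.003)
w=s.x; d=np.array([w[1],-1,0]);d/=np.linalg.norm(d); q=B-np.array([w[0],-.18,w[2]]); t=q@d
print("bottle",w,len(B),d,"yaw",np.degrees(np.arctan2(d[0],-d[1])),"t",np.percentile(t,[0,1,99,100]))
for lo in np.arange(-.07,.11,.01):
    k=(t>lo)&(t<lo+.01)
    if k.any(): print(round(lo,2),k.sum(),"z",B[k][:,2].max(),B[k].mean(0), C[bm][k].mean(0).round())
```

```text
739 0.08830921546873384
rotor [ 0.5831  0.1722 -0.1571  0.0331] 0.0013937414812354295 0.0021524713361620743
-9.002083035169173 [0.67   0.1584]
50.99791696483082 [0.6385 0.2406]
110.99791696483082 [0.5516 0.2544]
170.99791696483084 [0.4962 0.186 ]
230.9979169648308 [0.5277 0.1038]
290.99791696483084 [0.6146 0.0901]
arrow 33 [0.4564 0.199  0.0275]
handle 122 [0.5819 0.1705 0.1809] [ 0.9869 -0.1615  0.5819  0.1705] [0.5505 0.1599 0.1707] [0.617  0.1816 0.1886]
caps 132
[0.6371 0.2388 0.1728]
[0.5512 0.2502 0.1732]
bottle [ 0.5108 -0.2601  0.0379] 614 [-0.2517 -0.9678  0.    ] yaw -14.580675360783548 t [-0.0477 -0.0463  0.089   0.0921]
-0.05 39 z 0.06535973715672805 [ 0.5196 -0.1367  0.0567] [42. 24. 18.]
-0.04 53 z 0.0669700032402567 [ 0.5174 -0.1456  0.0577] [66. 46. 37.]
-0.03 49 z 0.06594503871828028 [ 0.5157 -0.1558  0.0575] [91. 73. 62.]
-0.02 52 z 0.06815574062323981 [ 0.5118 -0.1649  0.0574] [88. 71. 61.]
-0.01 50 z 0.06507857705624032 [ 0.5098 -0.1746  0.058 ] [90. 74. 62.]
0.0 50 z 0.06676701340289193 [ 0.5076 -0.1845  0.058 ] [85. 68. 57.]
0.01 50 z 0.06750927903397308 [ 0.5037 -0.1937  0.057 ] [80. 64. 53.]
0.02 51 z 0.06644273649422505 [ 0.5013 -0.2033  0.0567] [86. 63. 52.]
0.03 51 z 0.06475596392678207 [ 0.4992 -0.2131  0.0578] [84. 50. 39.]
0.04 49 z 0.0650734276704914 [ 0.4971 -0.223   0.0568] [58. 32. 23.]
0.05 45 z 0.0650481415423747 [ 0.495  -0.2325  0.0556] [52. 32. 23.]
0.06 22 z 0.05653354953792977 [ 0.4927 -0.2439  0.0482] [30. 23. 21.]
0.07 24 z 0.05068325369233584 [ 0.4906 -0.2526  0.047 ] [35. 34. 33.]
0.08 25 z 0.05290316281724716 [ 0.4887 -0.2622  0.0478] [60. 58. 54.]
0.09 4 z 0.04764845775091531 [ 0.4884 -0.2684  0.0468] [84. 81. 76.]
```

Request:
play_rows(increments="0 0 0 6.75 1;0 0 0 6.75 1;0 0 0 6.75 1;0 0 0 6.75 1;0 0 0 6.75 1", grip_force=6)

```text
clock: 1.57
position: [0.1816, 0.598, 0.2267]
ee_rot: [-1.352, -2.836, -0.0]
force: [-0.8, -0.3, 0.3]
width: 0.999
gripper_force: 0.0
```

Request:
play_rows(increments="0 0 0 6.75 1;0 0 0 6.75 1;0 0 0 6.75 1;0 0 0 6.75 1;0 0 0 6.75 1")

```text
clock: 1.98
position: [0.1816, 0.5981, 0.2268]
ee_rot: [-2.117, -2.321, -0.0]
force: [-0.5, -0.0, -0.3]
width: 0.998
gripper_force: 0.0
```

Request:
play_rows(increments="0 0 0 6.75 1;0 0 0 6.75 1;0 0 0 6.75 1;-1 1.8 0 0 1;-2 3.6 0 0 1")

```text
clock: 2.4
position: [0.2215, 0.5585, 0.2261]
ee_rot: [-2.477, -1.929, 0.001]
force: [0.7, 0.4, 0.2]
width: 0.997
gripper_force: 0.0
```

Request:
play_rows(increments="-2 3.6 0 0 1;-2 3.6 0 0 1;-2 3.6 0 0 1;-2 3.6 0 0 1;-2 3.6 0 0 1")

```text
clock: 2.82
position: [0.3762, 0.4116, 0.227]
ee_rot: [-2.486, -1.92, -0.001]
force: [0.6, 0.3, 0.1]
width: 1.003
gripper_force: 0.0
```

Request:
play_rows(increments="-2 3.6 0 0 1;-2 3.6 0 0 1;-2 3.6 0 0 1;-1 1.8 0 0 1;0 0 0 0 1")

```text
clock: 3.23
position: [0.4837, 0.308, 0.2273]
ee_rot: [2.492, 1.908, 0.002]
force: [0.9, -0.2, -0.5]
width: 1.0
gripper_force: 0.0
```

Request:
play_rows(increments="-2.4 0.7 0 0 1;-3.9 1.1 0 0 1;-3.9 1.1 0 0 1;-3.9 1.1 0 0 1;-3.9 1.1 0 0 1")

```text
clock: 3.65
position: [0.4826, 0.1256, 0.2268]
ee_rot: [-2.485, -1.922, -0.001]
force: [0.7, 0.5, -0.1]
width: 1.005
gripper_force: 0.0
```

Request:
play_rows(increments="-3.9 1.1 0 0 1;-3.9 1.1 0 0 1;-3.9 1.1 0 0 1;-3.9 1.1 0 0 1;-3.9 1.1 0 0 1")

```text
clock: 4.07
position: [0.4869, -0.077, 0.227]
ee_rot: [-2.485, -1.922, -0.002]
force: [1.6, 0.2, 0.4]
width: 0.998
gripper_force: 0.0
```

Request:
play_rows(increments="-3.9 1.1 1 0 1;-3.9 1.1 2 0 1;-3.9 1.1 2 0 1;-3 0.9 1 0 1;-2 0.6 0 0 1")

```text
clock: 4.48
position: [0.4898, -0.2457, 0.1678]
ee_rot: [-2.487, -1.917, 0.003]
force: [0.2, 1.2, 0.7]
width: 1.001
gripper_force: 0.0
```

```bash
cat >> h.py <<'E'
from scipy.spatial.transform import Rotation as Rt
def plan(x,y,z,head):
    s=arm.observe(); R=Rt.from_rotvec(s["ee_rot"]).as_matrix(); h=np.degrees(np.arctan2(R[1,1],R[0,1]))
    d=R.T@(np.array([x,y,z])-s["position"])
    print("pos",np.round(s["position"],4),"head",round(h,2),"tilt",np.round(R[:2,2],4),"move cm",np.round(d*100,2),"turn",round((h-head+180)%360-180,2))
    return R,s
E
python3 - <<'E'
from h import *
plan(.4907,-.2574,.025,-14.6)
p=vision.get_image("wrist"); save(p,"w1.png")
for q in ["bottle_mid","rest"]:
    for o in cut_out(q,p)[:2]:
        print(q,o["confidence"],o["point"],np.percentile(pts(p,o["mask"]),[2,50,98],axis=0).T.round(3).tolist())
P=pts(p); m=(P[:,0]>.4)&(P[:,0]<.56)&(P[:,1]>-.3)&(P[:,1]<-.10)&(P[:,2]>.035)&(P[:,2]<.08)
B=P[m];d=np.array([-.2517,-.9678,0]);n=np.array([.9678,-.2517,0]);o=np.array([.5108,-.18,.0379])
t=(B-o)@d;u=(B-o)@n
for lo in np.arange(-.06,.11,.01):
    k=(t>lo)&(t<lo+.01)
    if k.sum()>5: print(round(lo,2),k.sum(),"u",np.percentile(u[k],[2,50,98]).round(4),"zmax",np.percentile(B[k][:,2],98).round(4))
print(np.percentile(t[abs(u)<.01],[0,.5,99.5,100]))
E
```

```text
pos [ 0.4898 -0.2457  0.1678] head -14.76 tilt [-0.0028 -0.    ] move cm [-1.1   0.43 14.28] turn -0.16
bottle_mid 0.87 [140.2, 275.5] [[0.479, 0.506, 0.538], [-0.265, -0.189, -0.138], [0.042, 0.059, 0.064]]
rest 0.96 [70.1, 277.6] [[0.467, 0.525, 0.553], [-0.24, -0.141, -0.118], [0.005, 0.008, 0.032]]
-0.05 330 u [-0.0228 -0.0009  0.022 ] zmax 0.0634
-0.04 803 u [-0.0238 -0.0001  0.0231] zmax 0.0641
-0.03 768 u [-0.0241 -0.0009  0.0232] zmax 0.064
-0.02 760 u [-0.0244 -0.0009  0.0227] zmax 0.0638
-0.01 734 u [-0.0239 -0.0009  0.023 ] zmax 0.064
0.0 685 u [-0.0239 -0.0009  0.0224] zmax 0.064
0.01 697 u [-0.0241 -0.0009  0.0226] zmax 0.0637
0.02 663 u [-0.0244 -0.0009  0.0219] zmax 0.0636
0.03 639 u [-0.0245 -0.0009  0.0222] zmax 0.0637
0.04 609 u [-0.0238 -0.0009  0.0224] zmax 0.0635
0.05 518 u [-0.0231 -0.0009  0.0215] zmax 0.0631
0.06 247 u [-0.017  -0.0008  0.0163] zmax 0.0596
0.07 286 u [-0.0138 -0.0012  0.0114] zmax 0.0515
0.08 278 u [-0.014  -0.0008  0.0116] zmax 0.0511
0.09 115 u [-0.0121 -0.0008  0.0107] zmax 0.0508
[-0.04466181 -0.04436061  0.09367414  0.09507357]
```

Request:
play_rows(increments="-0.8 0.2 2 0 1;-0.7 0.1 3.5 0 1;0 0 3.5 0 1;0 0 3 0 1;0 0 1.5 0 1")

```text
clock: 5.05
position: [0.4895, -0.2554, 0.0318]
ee_rot: [-2.481, -1.921, 0.001]
force: [-0.3, 0.3, 0.5]
width: 1.003
gripper_force: 0.0
```

Request:
play_rows(increments="0 0 0.5 0 1;0 0 0.3 0 1;0 0 0 0 1")

```text
clock: 5.3
position: [0.4911, -0.2578, 0.0273]
ee_rot: [2.485, 1.922, 0.001]
force: [-0.2, 0.1, 0.6]
width: 1.004
gripper_force: 0.0
```

Run:
```python
from h import *
plan(.4889,-.2606,.025,-14.6)
```

```text
pos [ 0.4911 -0.2578  0.0273] head -14.57 tilt [0.0007 0.0003] move cm [-0.32 -0.14  0.23] turn 0.03
```

Request:
play_rows(increments="-0.3 -0.15 0.2 0 0;0 0 0 0 -1;0 0 0 0 -1;0 0 0 0 -1;0 0 0 0 -1", grip_force=6)

```text
clock: 5.72
position: [0.4884, -0.2613, 0.0254]
ee_rot: [2.486, 1.92, 0.001]
force: [0.5, 0.5, -0.5]
width: 0.683
gripper_force: 0.0
```

Request:
play_rows(increments="0 0 0 0 -1;0 0 0 0 -1;0 0 0 0 -1;0 0 0 0 -1")

```text
clock: 6.05
position: [0.4881, -0.2612, 0.0248]
ee_rot: [-2.486, -1.92, -0.0]
force: [-0.3, -0.3, -0.2]
width: 0.397
gripper_force: 0.0
```

Request:
play_rows(increments="0 0 0 0 -1;0 0 0 0 -1;0 0 0 0 -1;0 0 0 0 -1")

```text
clock: 6.38
position: [0.4887, -0.2616, 0.0251]
ee_rot: [2.486, 1.919, 0.001]
force: [3.0, -1.0, 0.8]
width: 0.338
gripper_force: 5.7
```

Request:
play_rows(increments="0.2 0 -1 0 -1;0.2 0 -1 0 -1;0.2 0 -1 0 -1;0.3 0 -1 0 -1;0.3 0 -1 0 -1")

```text
clock: 6.8
position: [0.4911, -0.2491, 0.0761]
ee_rot: [-2.486, -1.92, -0.001]
force: [0.1, 0.5, -0.8]
width: 0.322
gripper_force: 5.4
```

```bash
cat >> h.py <<'E'
def look(n,name):
    p=vision.get_image(n); save(p,name)
    for o in cut_out("bottle_mid",p)[:2]:
        P=pts(p,o["mask"])
        if len(P): print(n,round(o["confidence"],2),o["point"],np.percentile(P,[2,50,98],axis=0).T.round(3).tolist())
    return p
E
python3 - <<'E'
from h import *
plan(.4889,-.2606,.025,-14.6)
look("wrist","w2.png");look("top","t2.png")
E
```

```text
pos [ 0.4911 -0.2491  0.0761] head -14.63 tilt [0.0002 0.0003] move cm [-1.18  0.07  5.11] turn -0.03
wrist 0.89 [151.7, 273.6] [[0.481, 0.507, 0.538], [-0.246, -0.187, -0.13], [0.052, 0.084, 0.104]]
top 0.81 [224.7, 347.9] [[0.483, 0.509, 0.543], [-0.223, -0.174, -0.125], [0.003, 0.076, 0.1]]
```

View pics/w2.png

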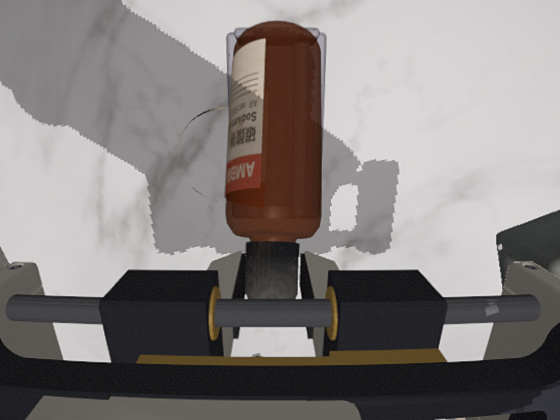

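```bash
cat >> h.py <<'E'
def slope(p):
    o=cut_out("bottle_mid",p)[0]; P=pts(p,o["mask"]); s=arm.observe(); R=Rt.from_rotvec(s["ee_rot"]).as_matrix()
    q=(P-s["position"])@R   # tool coords; z down
    for lo in np.arange(-.04,.15,.02):
        k=(q[:,0]>lo)&(q[:,0]<lo+.02)
        if k.sum()>20: print(round(lo,2),k.sum(),"toolz min",np.percentile(q[k][:,2],[2,50]).round(4),"y",np.percentile(q[k][:,1],[2,50,98]).round(4))
E
python3 - <<'E'
from h import *
slope(vision.get_image("wrist"))
E
```

```text
-0.04 23 toolz min [0.0743 0.0751] y [0.0206 0.0211 0.0214]
-0.02 109 toolz min [-0.0296 -0.0246] y [-0.0347 -0.0098  0.0184]
0.0 2479 toolz min [-0.0312 -0.0248] y [-0.0132 -0.0008  0.012 ]
0.02 3120 toolz min [-0.0266 -0.0206] y [-0.0219  0.0001  0.0226]
0.04 4590 toolz min [-0.025  -0.0175] y [-0.0226  0.0001  0.0233]
0.06 4254 toolz min [-0.0154 -0.0075] y [-0.0224  0.0005  0.024 ]
0.08 3915 toolz min [-0.0054  0.0025] y [-0.0216  0.001   0.0247]
0.1 3451 toolz min [0.0047 0.0124] y [-0.021   0.0016  0.025 ]
0.12 944 toolz min [0.0143 0.0182] y [-0.0178  0.0016  0.024 ]
```

Request:
play_rows(increments="0.5 0 -1.2 0 -1;0.6 0 -1.2 0 -1;0.7 0 -1.2 0 -1;0.8 0 -1.2 0 -1;0.9 0 -1.2 0 -1")

```text
clock: 7.52
position: [0.5003, -0.2149, 0.1365]
ee_rot: [2.486, 1.92, 0.001]
force: [-0.0, 0.3, -0.5]
width: 0.208
gripper_force: 0.0
```

Request:
play_rows(increments="0.8 0 -1.2 0 -1;0.8 0 -1.2 0 -1;0.5 0 -1.2 0 -1;0 0 -1.2 0 -1;0 0 0 0 -1")

```text
clock: 7.93
position: [0.5068, -0.1953, 0.1859]
ee_rot: [2.483, 1.92, 0.005]
force: [0.1, -0.6, 0.7]
width: 0.009
gripper_force: 0.0
```

Run:
```python
from h import *
plan(.42,-.10,.13,-14.6); print(arm.observe()["width"])
p=look("wrist","w3.png"); slope(p);p=look("top","t3.png"); p=look("scene","s3.png")
```

```text
pos [ 0.5068 -0.1953  0.1859] head -14.59 tilt [ 0.0042 -0.0006] move cm [  7.03 -10.83   5.54] turn 0.01
0.008954630743885233
wrist 0.7 [190.1, 268.9] [[0.492, 0.514, 0.534], [-0.187, -0.162, -0.147], [0.048, 0.126, 0.158]]
0.0 450 toolz min [0.0245 0.0569] y [-0.0196 -0.0005  0.0226]
0.02 2376 toolz min [0.0248 0.0337] y [-0.0215  0.0008  0.023 ]
0.04 1065 toolz min [0.0568 0.0629] y [-0.0178 -0.0006  0.0172]
top 0.54 [224.6, 343.1] [[0.485, 0.504, 0.53], [-0.175, -0.161, -0.149], [0.031, 0.106, 0.136]]
scene 0.97 [234.9, 325.3] [[0.482, 0.492, 0.558], [-0.204, -0.185, -0.154], [0.018, 0.087, 0.157]]
```

View pics/w3.png

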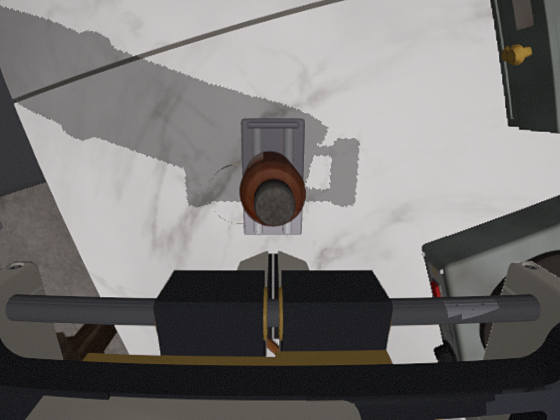

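```bash
cat >> h.py <<'E'
def caps(p,top,cx,cy,r=.05,lo=.006,hi=.006):
    P=pts(p); k=(np.hypot(P[:,0]-cx,P[:,1]-cy)<r)&(P[:,2]>top-lo)&(P[:,2]<top+hi)
    Q=P[k]; (c,rad)=cv2.minEnclosingCircle(Q[:,:2].astype(np.float32)[:,None]); 
    print("cap",k.sum(),"circ",np.round(c,4),round(rad,4),"med",np.median(Q,0).round(4),"mid",((np.percentile(Q,2,axis=0)+np.percentile(Q,98,axis=0))/2).round(4))
    return Q
E
python3 - <<'E'
from h import *
for n in ("wrist","top","wrist"):
    p=vision.get_image(n); Q=caps(p,.158,.51,-.165,.045)
    A=np.c_[Q[:,:2]-Q[:,:2].mean(0),np.ones(len(Q))]; print("plane",np.linalg.lstsq(A,Q[:,2],rcond=None)[0])
P=pts(p)
for z in (.05,.08,.1,.115):
    k=(abs(P[:,2]-z)<.012)&(np.hypot(P[:,0]-.51,P[:,1]+.165)<.05); Q=P[k]; print(z,k.sum(),np.percentile(Q,[2,98],axis=0).round(3)[:,:2].tolist())
plan(.51,-.165,.13,-14.6)
E
```

```text
cap 1359 circ [ 0.5133 -0.1726] 0.0132 med [ 0.5135 -0.1714  0.1569] mid [ 0.5135 -0.1719  0.1559]
plane [-0.03555567 -0.04869774  0.15674324]
cap 35 circ [ 0.5146 -0.1683] 0.0119 med [ 0.5168 -0.1663  0.1565] mid [ 0.5151 -0.1653  0.1563]
plane [-0.01785762  0.00505912  0.15640614]
cap 1342 circ [ 0.5125 -0.1745] 0.0131 med [ 0.5127 -0.1733  0.1569] mid [ 0.5126 -0.1737  0.1558]
plane [-0.03017144 -0.03978173  0.15673766]
0.05 131 [[0.492, -0.161], [0.531, -0.148]]
0.08 184 [[0.49, -0.163], [0.532, -0.149]]
0.1 246 [[0.487, -0.167], [0.533, -0.149]]
0.115 2050 [[0.49, -0.189], [0.534, -0.149]]
pos [ 0.5051 -0.1955  0.1825] head -14.67 tilt [-0.0007  0.    ] move cm [ 3.08 -0.29  5.25] turn -0.07
```

Request:
play_rows(increments="0 0 0 0 0.5;0 0 0 0 0.5;0 0 0 0 0.5;0 0 0 0 0.5;0 0 0 0 0.5", grip_force=20)

```text
clock: 8.85
position: [0.5053, -0.1954, 0.1829]
ee_rot: [2.486, 1.92, 0.0]
force: [-0.9, 0.2, 0.1]
width: 0.316
gripper_force: 0.0
```

Request:
play_rows(increments="0.6 0.1 0 0 0.5;0.6 0.1 0 0 0.5;0.6 0 0 0 0.5;0.6 0 0 0 0.5;0 0 0 0 0.5")

```text
clock: 9.27
position: [0.5139, -0.1707, 0.1827]
ee_rot: [-2.484, -1.923, -0.001]
force: [0.3, 0.7, 0.4]
width: 0.683
gripper_force: 0.0
```

Run:
```python
from h import *
print(arm.observe()["width"])
for n in ("wrist","top"):
    p=vision.get_image(n); Q=caps(p,.158,.51,-.165,.045)
plan(.513,-.173,.131,-14.6)
```

```text
0.682847751392126
cap 1192 circ [ 0.5093 -0.1797] 0.0132 med [ 0.5096 -0.1781  0.1567] mid [ 0.5095 -0.179   0.1555]
  return _methods._mean(a, axis=axis, dtype=dtype,
  ret = um.true_divide(
Traceback (most recent call last):
  File "h.py", line 31, in caps
    print("cap",k.sum(),"circ",np.round(c,4),round(rad,4),"med",np.median(Q,0).round(4),"mid",((np.percentile(Q,2,axis=0)+np.percentile(Q,98,axis=0))/2).round(4))
                                                                                                ~~~~~~~~~~~~~^^^^^^^^^^^^
IndexError: index -1 is out of bounds for axis 0 with size 0
```

Request:
play_rows(increments="-0.7 -0.1 0 0 0.5;-0.6 -0.1 1.2 0 0.5;0 0 2 0 0.3;0 0 1.5 0 0.1;0 0 0.5 0 -0.1")

```text
clock: 9.78
position: [0.5065, -0.1854, 0.1291]
ee_rot: [-2.486, -1.918, 0.003]
force: [0.1, 0.3, -0.8]
width: 0.579
gripper_force: 0.0
```

Run:
```python
from h import *
print(arm.observe()["width"])
p=vision.get_image("wrist"); save(p,"w4.png"); Q=caps(p,.158,.51,-.18,.045)
plan(.509,-.181,.131,-14.6)
p=vision.get_image("wrist"); Q=caps(p,.158,.51,-.18,.045)
look("scene","s4.png")
```

```text
0.5788681657764779
cap 3087 circ [ 0.5094 -0.1751] 0.043 med [ 0.5104 -0.1768  0.1569] mid [ 0.5088 -0.1765  0.1578]
pos [ 0.5066 -0.1852  0.1292] head -14.71 tilt [-0.0029  0.0003] move cm [ 0.47  0.12 -0.18] turn -0.11
cap 3035 circ [ 0.5091 -0.1746] 0.0408 med [ 0.5104 -0.177   0.1569] mid [ 0.5089 -0.1766  0.1578]
scene 0.8 [235.2, 328.2] [[0.481, 0.491, 0.514], [-0.204, -0.188, -0.158], [0.023, 0.08, 0.151]]
```

View pics/w4.png

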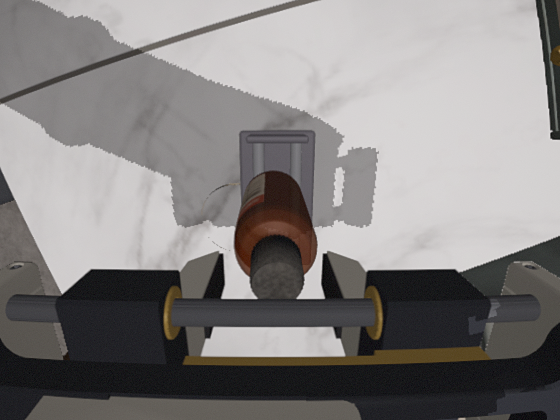

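Request:
play_rows(increments="0.5 0.1 -0.2 0 -1;0 0 0 0 -1;0 0 0 0 -1;0 0 0 0 -1;0 0 0 0 -1")

```text
clock: 10.4
position: [0.5108, -0.1803, 0.1336]
ee_rot: [2.486, 1.92, 0.002]
force: [-0.8, 0.4, 6.2]
width: 0.354
gripper_force: 19.7
```

Request:
play_rows(increments="0 0 0 0 -1;0 0 0 0 -1;0 0 0 0 -1;0 0 0 0 -1;0 0 0 0 -1")

```text
clock: 10.82
position: [0.5107, -0.1804, 0.1336]
ee_rot: [2.486, 1.92, 0.002]
force: [-1.3, 0.8, 5.8]
width: 0.35
gripper_force: 19.7
```

Request:
play_rows(increments="0 0 0 0 -0.1;0 0 -0.3 0 -0.1;0 0 -0.4 0 -0.1;0 0 0 0 -1;0 0 0 0 -1")

```text
clock: 11.23
position: [0.5105, -0.1803, 0.1402]
ee_rot: [2.486, 1.92, 0.001]
force: [-0.4, 0.2, 0.8]
width: 0.354
gripper_force: 0.0
```

Request:
play_rows(increments="0 0 0 0 -1;0 0 0 0 -1;0 0 0 0 -1;0 0 0 0 -1")

```text
clock: 11.57
position: [0.5102, -0.1802, 0.1398]
ee_rot: [-2.486, -1.92, 0.0]
force: [-0.2, 0.1, 1.5]
width: 0.3
gripper_force: 18.6
```

Run:
```python
from h import *
s=arm.observe();print(s["width"],s["force"])
p=vision.get_image("wrist"); save(p,"w5.png")
plan(.509,-.181,.131,-14.6)
slope(p)
p=vision.get_image("scene"); cv2.imwrite("pics/s5.png",cv2.resize(p["frame"][180:290,250:400,::-1],(750,550),interpolation=cv2.INTER_CUBIC))
```

```text
0.29984552313464546 [-0.21753565  0.11011643  1.47476233]
pos [ 0.5103 -0.1802  0.1398] head -14.65 tilt [-0.0001  0.0001] move cm [-0.11 -0.1   0.88] turn -0.05
-0.02 656 toolz min [-0.0181 -0.0169] y [-0.013  -0.0003  0.0139]
0.0 3936 toolz min [-0.0181  0.0074] y [-0.0238 -0.0009  0.02  ]
0.02 2393 toolz min [0.0139 0.0435] y [-0.02   -0.0022  0.015 ]
```

View pics/s5.png

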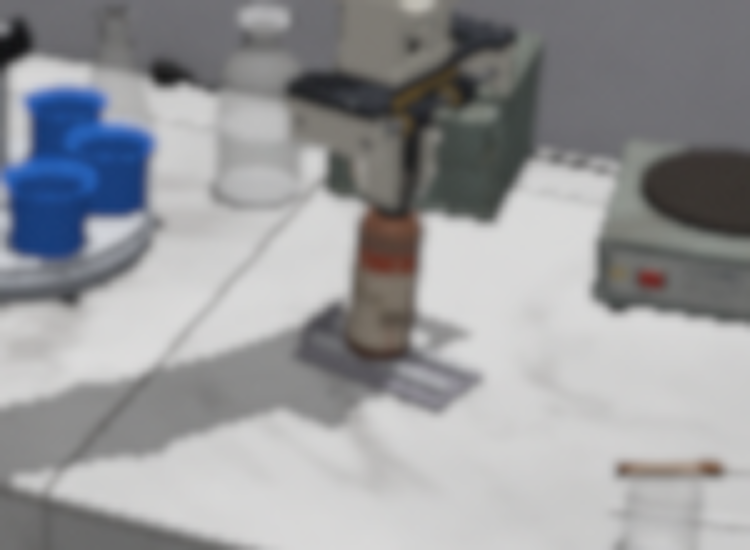

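Request:
play_rows(increments="0 0 -0.5 0 -1;0 0 -1 0 -1;0 0 -1.5 0 -1;0 0 -1.5 0 -1;0 0 0 0 -1", grip_force=30)

```text
clock: 12.13
position: [0.5118, -0.1811, 0.1879]
ee_rot: [2.484, 1.918, 0.004]
force: [0.7, -0.9, -2.2]
width: 0.292
gripper_force: 27.2
```

Request:
play_rows(increments="0.4 -0.8 0 0 -1;0.8 -1.6 0 0 -1;0.9 -1.8 0 0 -1;0.9 -1.8 0 0 -1;0.9 -1.8 0 0 -1")

```text
clock: 12.55
position: [0.4428, -0.1217, 0.1839]
ee_rot: [-2.485, -1.92, 0.002]
force: [0.5, 0.4, -1.8]
width: 0.291
gripper_force: 27.2
```

Request:
play_rows(increments="0.8 -1.6 0 0 -1;0.5 -0.9 0 0 -1;0.3 -0.4 1 0 -1;0 0 1.5 0 -1;0 0 0 0 -1")

```text
clock: 12.97
position: [0.4182, -0.0986, 0.1577]
ee_rot: [-2.483, -1.92, 0.004]
force: [-0.4, -0.1, -1.9]
width: 0.291
gripper_force: 27.2
```

Run:
```python
from h import *
s=arm.observe();print(s["width"],s["force"])
plan(.42,-.10,.122,-14.6)
p=vision.get_image("wrist"); save(p,"w6.png"); slope(p)
p=look("top","t6.png"); o=cut_out("bottle_mid",p)[0];P=pts(p,o["mask"])
for a in np.arange(0.0,.18,.02):
    k=(P[:,2]>a)&(P[:,2]<a+.02)
    if k.sum()>5: print(round(a,2),k.sum(),np.percentile(P[k],[5,50,95],axis=0)[:,:2].round(3).tolist())
p=look("scene","s6.png"); o=cut_out("bottle_mid",p)[0];P=pts(p,o["mask"])
for a in np.arange(0.0,.18,.02):
    k=(P[:,2]>a)&(P[:,2]<a+.02)
    if k.sum()>5: print(round(a,2),k.sum(),np.percentile(P[k],[5,50,95],axis=0)[:,:2].round(3).tolist())
```

```text
0.29066330989288114 [-0.41571367 -0.12525884 -1.86486768]
pos [ 0.4182 -0.0986  0.1577] head -14.57 tilt [-0.004   0.0008] move cm [-0.08  0.22  3.57] turn 0.03
-0.02 602 toolz min [-0.0165 -0.0152] y [-0.0351 -0.0019  0.0118]
0.0 3912 toolz min [-0.0163  0.0084] y [-0.0256 -0.0026  0.0185]
0.02 2356 toolz min [0.0156 0.0437] y [-0.0213 -0.0038  0.0131]Traceback (most recent call last):
  File "<stdin>", line 5, in <module>
IndexError: list index out of range
```

```bash
cat >> h.py <<'E'
def tilt(p):
    o=cut_out("bottle_mid",p)[0]; P=pts(p,o["mask"]); s=arm.observe(); R=Rt.from_rotvec(s["ee_rot"]).as_matrix()
    q=(P-s["position"])@R
    for lo in np.arange(-.02,.14,.02):
        k=(q[:,2]>lo)&(q[:,2]<lo+.02)
        if k.sum()>20: print(round(lo,2),k.sum(),"x",np.percentile(q[k][:,0],[2,50,98]).round(4),"y",np.percentile(q[k][:,1],[2,50,98]).round(4))
E
python3 - <<'E'
from h import *
p=vision.get_image("wrist"); tilt(p)
p=vision.get_image("scene")
f=cv2.resize(p["frame"][180:290,200:350,::-1],(750,550),interpolation=cv2.INTER_CUBIC); cv2.imwrite("pics/s6.png",f)
E
```

```text
-0.02 2248 x [-0.0073  0.0054  0.0132] y [-0.0124 -0.0009  0.0111]
0.0 2280 x [0.0038 0.014  0.0245] y [-0.0217 -0.0015  0.0194]
0.02 820 x [0.0111 0.0237 0.0269] y [-0.0234 -0.0022  0.0203]
0.04 523 x [0.0125 0.025  0.0276] y [-0.0243 -0.0024  0.0194]
0.06 400 x [0.0135 0.0257 0.0282] y [-0.0242 -0.0026  0.0196]
0.08 313 x [0.0152 0.0264 0.0288] y [-0.0246 -0.0034  0.0184]
0.1 160 x [0.0187 0.0281 0.0294] y [-0.0206 -0.002   0.0174]
```

View pics/s6.png

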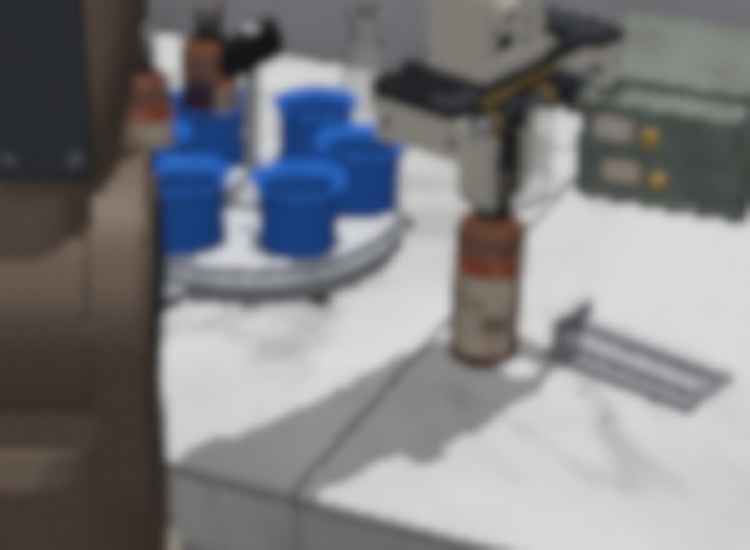

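Request:
play_rows(increments="0 0 1 0 -1;0 0 1 0 -1;0 0 0.7 0 -1;0 0 0.4 0 -1;0 0 0.2 0 -1")

```text
clock: 13.78
position: [0.4205, -0.1, 0.1265]
ee_rot: [-2.486, -1.92, 0.001]
force: [0.5, 0.3, -2.2]
width: 0.297
gripper_force: 27.2
```

Request:
play_rows(increments="0 0 0.1 0 -1;0 0 0 0 -1")

```text
clock: 13.95
position: [0.4208, -0.1, 0.1259]
ee_rot: [2.487, 1.92, 0.0]
force: [0.2, 0.3, -1.9]
width: 0.298
gripper_force: 27.2
```

Request:
play_rows(increments="0 0 0.1 0 -1;0 0 0.1 0 -1;0 0 0 0 -1")

```text
clock: 14.2
position: [0.4208, -0.0999, 0.1239]
ee_rot: [2.486, 1.92, 0.0]
force: [0.3, -0.7, -2.8]
width: 0.296
gripper_force: 27.2
```

Request:
play_rows(increments="0 0 0.1 0 -1;0 0 0 0 -1")

```text
clock: 14.37
position: [0.4207, -0.0999, 0.1228]
ee_rot: [-2.486, -1.92, -0.0]
force: [0.5, -0.0, -1.5]
width: 0.297
gripper_force: 27.2
```

Request:
play_rows(increments="0 0 0.1 0 -1;0 0 0 0 -1;0 0 0 0 -1")

```text
clock: 14.62
position: [0.4208, -0.1, 0.122]
ee_rot: [2.486, 1.92, 0.0]
force: [-0.8, -1.0, 0.4]
width: 0.296
gripper_force: 27.7
```

Request:
play_rows(increments="0 0 0.1 0 -1;0 0 0 0 -1")

```text
clock: 14.78
position: [0.4217, -0.1005, 0.1217]
ee_rot: [2.486, 1.919, 0.002]
force: [-2.8, -1.4, 13.8]
width: 0.294
gripper_force: 30.5
```

Request:
play_rows(increments="0 0 -0.2 0 -1;0 0 0 0 0.3;0 0 0 0 0.3;0 0 0 0 0.3;0 0 0 0 0.3")

```text
clock: 15.2
position: [0.4206, -0.0999, 0.1228]
ee_rot: [-2.486, -1.92, 0.0]
force: [-0.5, 0.5, 0.8]
width: 0.532
gripper_force: 0.0
```

Request:
play_rows(increments="0 0 0 0 0.3;0 0 -0.5 0 0.3;0 0 -1.5 0 0.3;0 0 -2 0 0.3;0 0 -1 0 0.3")

```text
clock: 15.62
position: [0.4211, -0.1004, 0.1746]
ee_rot: [2.486, 1.919, 0.001]
force: [0.5, -0.4, -0.6]
width: 0.645
gripper_force: 0.0
```

Request:
play_rows(increments="0 0 0 -6.8 0.3;0 0 0 -6.8 0.3;0 0 0 -6.8 0.3;0 0 0 -6.8 0.3;0 0 0 -6.8 0.3")

```text
clock: 16.03
position: [0.4207, -0.1, 0.1732]
ee_rot: [1.809, 2.568, 0.0]
force: [0.2, -1.2, 0.4]
width: 0.652
gripper_force: 0.0
```

Request:
play_rows(increments="0 0 0 -6.8 0.3;0 0 0 -6.8 0.3;0 0 0 -6.8 0.3;0 0 0 -6.8 0.3;0 0 0 -6.8 0.3")

```text
clock: 16.45
position: [0.4206, -0.1, 0.1732]
ee_rot: [0.979, 2.985, -0.0]
force: [0.1, 0.5, -0.3]
width: 0.652
gripper_force: 0.0
```

Request:
play_rows(increments="0 0 0 -6.8 0.3;0 0 0 -6.8 0.3;0 0 0 -6.8 0.3;0 0 0 -6.8 0.3;0 0 0 0 0.3")

```text
clock: 16.87
position: [0.4207, -0.1001, 0.1732]
ee_rot: [0.25, 3.131, -0.0]
force: [0.4, -0.7, 0.3]
width: 0.651
gripper_force: 0.0
```

Run:
```python
from h import *
plan(.42,-.10,.122,81)
p=vision.get_image("wrist"); save(p,"w7.png"); tilt(p); Q=caps(p,.140,.42,-.10,.03)
Q=pts(p); Q=Q[(np.hypot(Q[:,0]-.42,Q[:,1]+.1)<.03)&(Q[:,2]>.133)&(Q[:,2]<.147)]; A=np.c_[Q[:,:2]-Q[:,:2].mean(0),np.ones(len(Q))]; print("plane",np.linalg.lstsq(A,Q[:,2],rcond=None)[0])
```

```text
pos [ 0.4207 -0.1001  0.1732] head 80.86 tilt [ 0.0002 -0.0001] move cm [ 0.07 -0.    5.12] turn -0.14
0.02 1160 x [-0.009   0.003   0.0137] y [-0.0123 -0.0006  0.0105]
0.04 368 x [0.0036 0.0127 0.0149] y [-0.0122  0.0006  0.0125]
0.06 1828 x [-0.0105  0.0138  0.0255] y [-0.0219  0.0021  0.0235]
0.08 344 x [0.0132 0.0244 0.0272] y [-0.0203  0.0022  0.0232]
0.1 243 x [0.0134 0.025  0.0273] y [-0.0188  0.0043  0.0243]
0.12 185 x [0.0141 0.0253 0.0274] y [-0.0167  0.0053  0.0251]
cap 1144 circ [ 0.4187 -0.1002] 0.0132 med [ 0.4177 -0.1003  0.1388] mid [ 0.4183 -0.1003  0.1378]
plane [0.06784807 0.01652487 0.13854707]
```

Request:
play_rows(increments="0.2 0 1 0 0.3;0 0 2 0 0.3;0 0 1.5 0 0.3;0 0 0.6 0 0.1;0 0 0.2 0 -0.1")

```text
clock: 17.38
position: [0.418, -0.0995, 0.1191]
ee_rot: [-0.263, -3.129, 0.0]
force: [0.9, -0.4, 0.0]
width: 0.552
gripper_force: 0.0
```

Request:
play_rows(increments="0 0 0 0 -1;0 0 0 0 -1;0 0 0 0 -1;0 0 0 0 -1;0 0 0 0 -1")

```text
clock: 17.8
position: [0.4191, -0.0996, 0.1203]
ee_rot: [0.259, 3.13, 0.0]
force: [-0.3, 1.1, 0.8]
width: 0.314
gripper_force: 28.0
```

Request:
play_rows(increments="0 0 0 0 -1;0 0 0 0 -1;0 0 0 0 -1")

```text
clock: 18.05
position: [0.4192, -0.0996, 0.1202]
ee_rot: [0.259, 3.13, 0.0]
force: [0.2, 1.0, 4.5]
width: 0.311
gripper_force: 28.7
```

Request:
play_rows(increments="0 0 0 0 -0.2;0 0 -0.4 0 -0.2;0 0 0 0 -1;0 0 0 0 -1;0 0 0 0 -1")

```text
clock: 18.47
position: [0.4186, -0.0996, 0.1238]
ee_rot: [-0.259, -3.131, -0.0]
force: [-0.2, 1.0, 2.1]
width: 0.286
gripper_force: 27.3
```

Request:
play_rows(increments="0 0 0 0 -1;0 0 0 0 -1;0 0 0 0 -1")

```text
clock: 18.72
position: [0.4187, -0.0996, 0.1238]
ee_rot: [-0.259, -3.131, 0.0]
force: [0.9, 0.2, 0.9]
width: 0.288
gripper_force: 27.3
```

Request:
play_rows(increments="0 0 -1 0 -1;0 0 -2 0 -1;0 0 -3 0 -1;0 0 -3 0 -1;0 0.8 -2 0 -1")

```text
clock: 19.13
position: [0.4199, -0.0932, 0.2359]
ee_rot: [0.262, 3.13, -0.001]
force: [1.5, -0.0, -1.4]
width: 0.286
gripper_force: 27.1
```

Request:
play_rows(increments="-0.2 1.5 -0.6 0 -1;-0.3 2.2 0 0 -1;-0.3 2.4 0 0 -1;-0.3 2.4 0 0 -1;-0.3 2.4 0 0 -1")

```text
clock: 19.55
position: [0.4514, 0.0145, 0.2396]
ee_rot: [-0.259, -3.13, 0.0]
force: [1.2, 0.1, -2.5]
width: 0.287
gripper_force: 27.1
```

Request:
play_rows(increments="-0.3 2.4 0 0 -1;-0.3 2.4 0 0 -1;-0.3 2.4 0 0 -1;-0.3 2.4 0 0 -1;-0.3 2.4 0 0 -1")

```text
clock: 19.97
position: [0.4859, 0.1304, 0.2394]
ee_rot: [-0.259, -3.13, 0.001]
force: [-0.0, 1.0, -1.4]
width: 0.287
gripper_force: 27.1
```

Request:
play_rows(increments="-0.2 2.2 0 0 -1;-0.2 1.5 0 0 -1;-0.2 1.2 0 0 -1;0 0.6 0 0 -1;0 0 0 0 -1")

```text
clock: 20.38
position: [0.5011, 0.1834, 0.2395]
ee_rot: [-0.257, -3.131, 0.0]
force: [-0.9, -0.4, -1.7]
width: 0.283
gripper_force: 27.1
```

Run:
```python
from h import *
plan(.4962,.186,.124,81)
p=vision.get_image("wrist"); save(p,"w8.png"); tilt(p)
P=pts(p); hsv=cv2.cvtColor(p["frame"],cv2.COLOR_RGB2HSV)[p["z_map"]>0].astype(int)
b=(hsv[:,0]>100)&(hsv[:,0]<130)&(hsv[:,1]>120)&(P[:,2]>.083)&(P[:,2]<.096)
for c in ((.4962,.186),(.5277,.1038),(.5516,.2544)):
    Q=P[b&(np.hypot(P[:,0]-c[0],P[:,1]-c[1])<.043)]
    print(c,len(Q),Q.min(0) if len(Q) else "",Q.max(0) if len(Q) else "")
```

```text
pos [0.5011 0.1834 0.2395] head 80.62 tilt [-0.0006 -0.0002] move cm [ 0.52  0.18 11.55] turn -0.38Traceback (most recent call last):
  File "<stdin>", line 3, in <module>
  File "h.py", line 34, in tilt
    o=cut_out("bottle_mid",p)[0]; P=pts(p,o["mask"]); s=arm.observe(); R=Rt.from_rotvec(s["ee_rot"]).as_matrix()
      ~~~~~~~~~~~~~~~~~~~~~~~^^^
IndexError: list index out of range
```

View pics/w8.png

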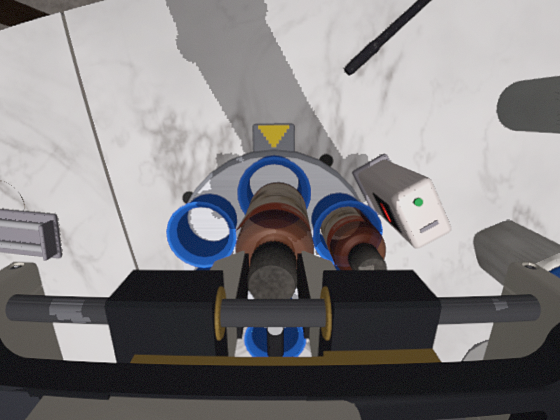

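```bash
cat >> h.py <<'E'
from scipy.optimize import least_squares
def rel(p):
    s=arm.observe(); R=Rt.from_rotvec(s["ee_rot"]).as_matrix()
    P=pts(p); hsv=cv2.cvtColor(p["frame"],cv2.COLOR_RGB2HSV)[p["z_map"]>0].astype(int)
    b=(hsv[:,0]>100)&(hsv[:,0]<130)&(hsv[:,1]>110)&(P[:,2]>.083)&(P[:,2]<.096); Q=P[b]
    def res(v):
        a=v[2]+np.arange(6)*np.pi/3; c=v[:2]+.088*np.stack([np.cos(a),np.sin(a)],1)
        return np.linalg.norm(Q[:,None,:2]-c,axis=2).min(1)-v[3]
    v=least_squares(res,[.583,.172,-.157,.033],loss="soft_l1",f_scale=.002).x
    a=v[2]+np.pi; c=v[:2]+.088*np.array([np.cos(a),np.sin(a)])
    print("rims",len(Q),"z",np.median(Q[:,2]).round(4),"rotor",v.round(4),"pocket",c.round(4))
    q=(P-s["position"])@R
    pk=((np.r_[c,.09]-s["position"])@R); print("pocket in tool",pk.round(4))
    m=(abs(q[:,0])<.036)&(abs(q[:,1])<.03)&(hsv[:,2]<200)&~((hsv[:,0]>100)&(hsv[:,0]<130)&(hsv[:,1]>110))
    for lo in np.arange(0,.13,.01):
        k=m&(q[:,2]>lo)&(q[:,2]<lo+.01)
        if k.sum()>20: 
            f=least_squares(lambda w:np.hypot(q[k,0]-w[0],q[k,1]-w[1])-.025,[0,0],loss="soft_l1",f_scale=.001).x
            print(round(lo,2),k.sum(),"xmax",np.percentile(q[k,0],98).round(4),"y",np.percentile(q[k,1],[2,98]).round(4),"fit",f.round(4))
E
python3 - <<'E'
from h import *
rel(vision.get_image("wrist"))
E
```

```text
rims 3482 z 0.0883 rotor [ 0.5812  0.1716 -0.1586  0.0329] pocket [0.4943 0.1855]
pocket in tool [0.0074 0.0032 0.1498]
0.0 374 xmax 0.0124 y [-0.0128  0.0135] fit [-0.014  -0.0007]
0.01 1481 xmax 0.0205 y [-0.0182  0.0214] fit [-0.0094  0.0013]
0.02 755 xmax 0.0235 y [-0.0217  0.0243] fit [-0.0023  0.0012]
0.03 392 xmax 0.0245 y [-0.0194  0.0236] fit [-0.001   0.0013]
0.04 266 xmax 0.0247 y [-0.0225  0.0243] fit [-0.0003  0.0014]
0.05 241 xmax 0.0248 y [-0.0211  0.0244] fit [-0.0002  0.0018]
0.06 203 xmax 0.0249 y [-0.0193  0.0249] fit [-0.0002  0.0023]
0.07 188 xmax 0.0249 y [-0.0183  0.0254] fit [-0.0001  0.0027]
0.08 147 xmax 0.025 y [-0.0182  0.0249] fit [0.    0.003]
0.09 149 xmax 0.0251 y [-0.0166  0.0255] fit [0.0001 0.0034]
0.1 131 xmax 0.0253 y [-0.017   0.0262] fit [0.0002 0.0037]
0.11 70 xmax 0.0248 y [-0.0154  0.0237] fit [-0.0002  0.004 ]
```

Request:
play_rows(increments="0.3 0 0 0 -1;0.4 0 0 0 -1;0 0 0.8 0 -1;0 0 0.8 0 -1;0 0 0 0 -1")

```text
clock: 20.95
position: [0.4931, 0.1833, 0.222]
ee_rot: [-0.258, -3.129, 0.002]
force: [-0.3, -0.1, -2.6]
width: 0.287
gripper_force: 27.1
```

Run:
```python
from h import *
rel(vision.get_image("wrist")); plan(.4943,.1855,.158,81)
```

```text
rims 2840 z 0.0887 rotor [ 0.5807  0.1718 -0.1581  0.0327] pocket [0.4938 0.1857]
pocket in tool [-0.0002  0.0024  0.1326]
0.0 386 xmax 0.0126 y [-0.0138  0.0132] fit [-0.0137 -0.0013]
0.01 1435 xmax 0.0205 y [-0.0186  0.0203] fit [-0.0094  0.0008]
0.02 822 xmax 0.0237 y [-0.0223  0.0238] fit [-0.0021  0.0007]
0.03 403 xmax 0.0249 y [-0.021   0.0234] fit [-0.0006  0.0009]
0.04 277 xmax 0.0251 y [-0.0228  0.0238] fit [0.0001 0.001 ]
0.05 238 xmax 0.0253 y [-0.021   0.0242] fit [0.0002 0.0014]
0.06 210 xmax 0.0255 y [-0.0199  0.0241] fit [0.0003 0.0018]
0.07 183 xmax 0.0255 y [-0.0178  0.0252] fit [0.0005 0.0022]
0.08 159 xmax 0.0257 y [-0.0178  0.0251] fit [0.0006 0.0026]
0.09 149 xmax 0.0257 y [-0.0181  0.0258] fit [0.0007 0.0029]
0.1 129 xmax 0.0259 y [-0.0174  0.026 ] fit [0.0008 0.0033]
0.11 76 xmax 0.0258 y [-0.0155  0.0241] fit [0.0006 0.0036]
pos [0.4935 0.1834 0.2226] head 80.55 tilt [-0.002 -0.001] move cm [-0.06  0.23  6.46] turn -0.45
```

Request:
play_rows(increments="0 0 0.8 0 -1;0 0 0.8 0 -1;0 0 0.8 0 -1;0 0 0.8 0 -1;0 0 0 0 -1")

```text
clock: 21.42
position: [0.4932, 0.1834, 0.1898]
ee_rot: [-0.258, -3.128, 0.003]
force: [-0.8, -0.7, -2.7]
width: 0.28
gripper_force: 27.1
```

Request:
play_rows(increments="0 0 0.8 0 -1;0 0 0.8 0 -1;0 0 0.6 0 -1;0 0 0.3 0 -1;0 0 0 0 -1")

```text
clock: 21.83
position: [0.4938, 0.1836, 0.166]
ee_rot: [-0.259, -3.13, 0.001]
force: [-1.5, 0.3, -1.6]
width: 0.286
gripper_force: 27.1
```

Request:
play_rows(increments="0 0 0.3 0 -1;0 0 0.2 0 -1;0 0 0 0 -1")

```text
clock: 22.08
position: [0.4942, 0.1838, 0.1617]
ee_rot: [-0.259, -3.131, 0.0]
force: [-1.6, 0.5, -1.3]
width: 0.286
gripper_force: 27.1
```

Request:
play_rows(increments="0 0 0.1 0 -1;0 0 0 0 -1")

```text
clock: 22.25
position: [0.4943, 0.1838, 0.1609]
ee_rot: [0.259, 3.131, 0.0]
force: [-0.4, 0.3, -1.8]
width: 0.286
gripper_force: 27.1
```

Request:
play_rows(increments="0 0 0.1 0 -1;0 0 0 0 -1")

```text
clock: 22.42
position: [0.4943, 0.1839, 0.1598]
ee_rot: [0.259, 3.131, 0.0]
force: [-0.1, -0.0, -2.3]
width: 0.287
gripper_force: 27.1
```

Request:
play_rows(increments="0 0 0.1 0 -1;0 0 0 0 -1")

```text
clock: 22.58
position: [0.4942, 0.1838, 0.1588]
ee_rot: [-0.259, -3.131, -0.0]
force: [0.2, 0.4, -1.4]
width: 0.285
gripper_force: 27.1
```

Request:
play_rows(increments="0 0 0.1 0 -1;0 0 0 0 -1")

```text
clock: 22.75
position: [0.4945, 0.1839, 0.158]
ee_rot: [0.259, 3.131, 0.0]
force: [-0.5, -0.2, -0.3]
width: 0.29
gripper_force: 27.3
```

Request:
play_rows(increments="0 0 0.05 0 -1;0 0 0 0 -1")

```text
clock: 22.92
position: [0.4948, 0.1839, 0.1579]
ee_rot: [0.259, 3.13, 0.001]
force: [-0.2, -1.2, 4.6]
width: 0.287
gripper_force: 27.7
```

Request:
play_rows(increments="0 0 -0.1 0 -1;0 0 0 0 0.2;0 0 0 0 0.2;0 0 0 0 0.2;0 0 0 0 0.2")

```text
clock: 23.33
position: [0.4942, 0.1839, 0.1583]
ee_rot: [-0.259, -3.131, -0.0]
force: [-0.0, 0.3, 0.0]
width: 0.529
gripper_force: 0.0
```

Request:
play_rows(increments="0 0 0 0 0.2;0 0 -1 0 0.2;0 0 -2 0 0.2;0 0 -2.5 0 0.2;0 0 -2 0 0.2")

```text
clock: 23.75
position: [0.4944, 0.1838, 0.2355]
ee_rot: [0.259, 3.13, 0.0]
force: [0.5, 0.1, -0.2]
width: 0.598
gripper_force: 0.0
```

Request:
play_rows(increments="-1 0 0 0 0.2;-2 0 0 0 0.2;-2 0 0 0 0.2;-2 0 0 0 0.2;-1.5 0 0 0 0.2")

```text
clock: 24.17
position: [0.5797, 0.1693, 0.2337]
ee_rot: [0.259, 3.13, -0.0]
force: [-0.3, 0.3, 0.5]
width: 0.6
gripper_force: 0.0
```

Run:
```python
from h import *
p=vision.get_image("wrist"); save(p,"w9.png"); caps(p,.174,.4945,.1845,.03)
plan(.5815,.1712,.154,80.9); print(arm.observe()["width"])
P=pts(p); k=(np.hypot(P[:,0]-.5815,P[:,1]-.1712)<.045)&(P[:,2]>.172)&(P[:,2]<.19);print(k.sum(),P[k].mean(0) if k.any() else "")
```

```text
cap 1214 circ [0.4948 0.1828] 0.0133 med [0.4947 0.1829 0.173 ] mid [0.4949 0.1829 0.1725]
pos [0.5818 0.1684 0.2335] head 80.45 tilt [ 0.0022 -0.0009] move cm [0.1  0.28 7.95] turn -0.45
0.5995710900957921
1721 [0.57887609 0.17214881 0.18148261]
```

View pics/w9.png

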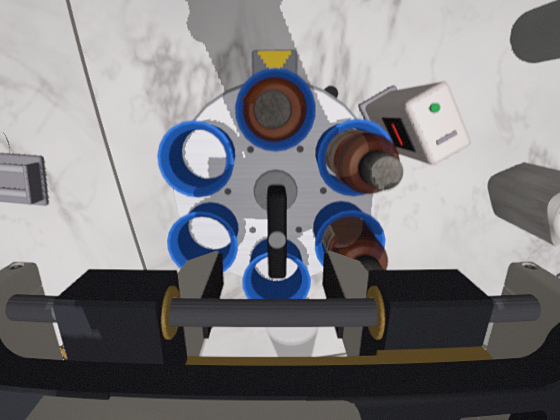

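Request:
play_rows(increments="0.1 0.2 1.5 -0.4 0.2;0 0.1 2.5 0 0.2;0 0 2.5 0 0.2;0 0 1.3 0 0;0 0 0 0 -1")

```text
clock: 24.63
position: [0.5754, 0.1725, 0.1524]
ee_rot: [-0.247, -3.127, 0.004]
force: [-0.0, -0.7, -0.4]
width: 0.502
gripper_force: 0.0
```

Request:
play_rows(increments="0 0 0 0 -1;0 0 0 0 -1;0 0 0 0 -1;0 0 0 0 -1;0 0 0 0 -1")

```text
clock: 25.05
position: [0.578, 0.1725, 0.1564]
ee_rot: [0.248, 3.131, -0.0]
force: [-1.8, 7.3, 4.5]
width: 0.153
gripper_force: 30.0
```

Request:
play_rows(increments="0 0 0 0 -1;0 0 0 0 -1;0 0 0 0 -1")

```text
clock: 25.3
position: [0.578, 0.1725, 0.1564]
ee_rot: [0.248, 3.131, 0.0]
force: [-2.7, -2.8, 6.7]
width: 0.152
gripper_force: 30.0
```

Request:
play_rows(increments="-0.2 0 0 0 -0.6;-0.2 0 0 0 -0.6;0 0 0 0 -1;0 0 0 0 -1;0 0 0 0 -1")

```text
clock: 25.72
position: [0.5819, 0.1719, 0.1554]
ee_rot: [0.248, 3.131, -0.001]
force: [1.2, -2.3, 1.6]
width: 0.152
gripper_force: 30.0
```

Request:
play_rows(increments="0 0 0 3 -1;0 0 0 4 -1;0 0 0 4 -1;0 0 0 4 -1;0 0 0 4 -1")

```text
clock: 26.13
position: [0.582, 0.1721, 0.1555]
ee_rot: [0.766, 3.046, 0.0]
force: [2.2, -2.1, -0.5]
width: 0.149
gripper_force: 30.0
```

Request:
play_rows(increments="0 0 0 4 -1;0 0 0 4 -1;0 0 0 4 -1;0 0 0 4 -1;0 0 0 4 -1")

```text
clock: 26.55
position: [0.5822, 0.1723, 0.1555]
ee_rot: [1.283, 2.866, 0.001]
force: [3.1, -2.3, -0.9]
width: 0.151
gripper_force: 30.0
```

Request:
play_rows(increments="0 0 0 4 -1;0 0 0 4 -1;0 0 0 4 -1;0 0 0 4 -1;0 0 0 4 -1")

```text
clock: 26.97
position: [0.5824, 0.1725, 0.1555]
ee_rot: [1.762, 2.6, 0.002]
force: [4.2, -1.3, -1.8]
width: 0.151
gripper_force: 30.0
```

Request:
play_rows(increments="0 0 0 1 -1;0 0 0 0 -1;0 0 0 0 -1")

```text
clock: 27.22
position: [0.5824, 0.1725, 0.1555]
ee_rot: [1.777, 2.589, 0.002]
force: [5.1, -0.8, -2.2]
width: 0.153
gripper_force: 30.0
```

Request:
play_rows(increments="0 0 0 0 0;0 0 0 0 0;0 0 0 0 0;0 0 0 0 0;0 0 0 0 0")

```text
clock: 27.63
position: [0.5813, 0.1725, 0.1553]
ee_rot: [-1.779, -2.588, 0.0]
force: [-0.2, 0.0, -0.0]
width: 0.458
gripper_force: 0.0
```

Request:
play_rows(increments="0 0 -1 0 0;0 0 -2.5 0 0;0 0 -3 0 0;0 0 -3 0 0;0 0 -2 0 0")

```text
clock: 28.05
position: [0.5823, 0.1722, 0.2741]
ee_rot: [1.78, 2.587, 0.004]
force: [1.3, 1.3, 0.6]
width: 0.499
gripper_force: 0.0
```

Request:
play_rows(increments="0 -3 0 0 0;0 -3 0 0 0;0 -3 0 0 0;0 -3 0 0 0;0 0 0 0 0")

```text
clock: 28.47
position: [0.465, 0.1269, 0.2708]
ee_rot: [-1.781, -2.585, 0.002]
force: [-0.4, -0.3, 0.2]
width: 0.5
gripper_force: 0.0
```

Run:
```python
from h import *
plan(.5,.17,.25,21); a=np.radians(111); print("reader mark",.5822+.088*np.cos(a),.1720+.088*np.sin(a))
p=vision.get_image("wrist"); save(p,"w10.png"); caps(p,.174,.551,.254,.03)
p=vision.get_image("top"); cv2.imwrite("pics/t10.png",cv2.resize(p["frame"][110:310,90:470,::-1],(760,400),interpolation=cv2.INTER_CUBIC))
P=pts(p)
k=(np.hypot(P[:,0]-.5815,P[:,1]-.1712)<.045)&(P[:,2]>.172)&(P[:,2]<.19)
print(k.sum()); 
if k.sum()>10: v=cv2.fitLine(P[k][:,:2].astype(np.float32),cv2.DIST_L2,0,.01,.01).ravel(); print(np.degrees(np.arctan2(v[1],v[0])))
```

```text
pos [0.465  0.1269 0.2708] head 20.87 tilt [-0.0031  0.0009] move cm [2.77 4.81 2.07] turn -0.13
reader mark 0.5506636204400136 0.2541550775317537
cap 870 circ [0.5475 0.2528] 0.013 med [0.5469 0.2525 0.1728] mid [0.5472 0.2527 0.1716]
0
```

View pics/t10.png

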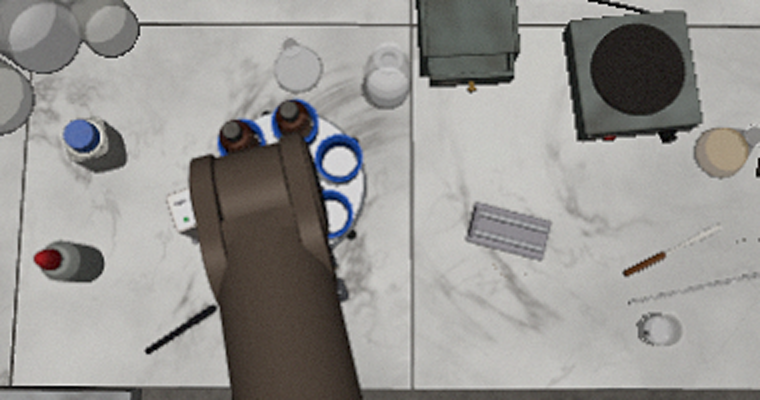

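```bash
python3 -c "
from cell import job
print(job.sign_off())"
```

```text
the job is handed in; nothing more can be done
None
```

The bottle was stood on the bench, loaded fully into the pocket and turned one click clockwise to the reader, and the job was handed in at about 28.5 s. On the first lift it slipped out of my light grip and came to stand upright on the rest's rails, so I regripped it there to carry it to the bench.

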